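Spring the lid of the crimp-die case and push it fully open

TASK

Open the grey crimp-die case on the bench so that the dies can be got at: press down the release tab on its front until the lid springs up, then push the lid right over, past upright, until it rests fully open on its stop, and take the hand away. Leave the dies in their nest and do not shift or pick up the loose parts beside the case.

Things in the scene. Friction and masses are not known exactly. Their poses are not given: they have to be found in the camera images.
- case: low grey metal box fixed to the bench, 140 (x) x 190 (y) x 70 mm (z), walls 5 mm; side handles reach 103 mm from its middle. Origin: centre of its underside; x points from its front (tab) to its back (hinge), z up; yaw within 0.4 rad. Its lid is 192 mm wide, top face at 75.5 mm when shut. Two dies stand inside, tops 59 mm above the bench.
- tab_pad (a point): where to press: upper face of the release tab, a steel paddle 50 mm wide on the middle of the case's front, 58 mm above the bench. The point is 128 mm in front of the case's centre, 17 mm short of the paddle's free end. It is a rocker pivoted 45 mm behind this point at height 55 mm; its other arm is a small hook, up to 83 mm above the bench, over the lid's lip.
- release_tab (a joint): angle of the tab, rad: 0 at rest, grows as the paddle is pressed down, hard stop at 0.32 (14 mm down at tab_pad). The hook frees the lid at about 0.16 (7 mm down at tab_pad). A spring resists with about 2 N at first, 8 N at the stop, and returns the tab when it is let go.
- lid (a joint): angle of the lid, rad: 0 shut and latched, 1.57 upright, stop at 1.95 (fully open, leaning back). Freed, a spring pin lifts it in about 1 s to about 0.7, where it rests (a hand above it can hold it lower until it moves away). Damped, 0.2 kg. Let go below upright it falls back to 0.7; well past upright (1.7 and more) it sinks onto the stop in about 2 s and stays.
- hinge_line (a point): middle of the lid's hinge line, fixed to the case: 68 mm behind the case's centre, 73 mm above the bench. The lid turns about the case's y axis through this point.
- lid_edge (a point): middle of the lid's front edge on its underside, moves with the lid, 140 mm from the hinge line (a steel lip 34 mm wide reaches 148 mm from it). About 160 mm above the bench at 0.7 rad, 213 mm upright. To open, push the lip or the underside up and to the back, along its arc; a level push on the low lid may jam against the finger by friction.
- die_left: one of two plain steel crimp dies, loose, 30 x 38 x 50 mm, standing in a pocket of the nest inside the case, on the side of the case's +y. Origin: centre of its underside.
- die_right: the other crimp die, the same, in the pocket on the side of the case's -y. Origin: centre of its underside.
- ferrule: loose plain metal sleeve, 27 mm across, 28 mm high, standing on the bench near the front left corner of the case. Origin: centre of its underside.
- tape_roll: loose pale roll of thread tape, 55 mm across, 13 mm high, lying on the bench to the right of the case. Origin: centre of its underside.
- fitting: loose brass pipe fitting, 31 x 27 x 46 mm, standing on the bench to the left of the case. Origin: centre of its underside.

How it is judged:
By the outcome, as a careful person would: the job done as asked, in the order asked, and still so for the second after the job is handed in, with the robot touching nothing.
It also fails if it takes over 45 s, if anything falls off the work surface, if the arm or the gripper's body presses on something with over 40 N, if the wrist force passes 120 N, or if a joint passes its speed limit or range.

ROBOT

A 6-joint arm with a two-finger parallel gripper is mounted at the origin on a cart in front of the work surface, level with it; the furniture and walls round the work are solid. World frame = base frame: x ahead of the robot, y to its left, z up, the work surface at z = 0. Lengths are in m, angles in rad, forces in N, time in s.
With the tool pointing down it reaches from about 0.3 to 0.75 m from the base axis. Payload 8.5 kg.
Tool frame: the origin (TCP) lies at the very end of the fingers, on their centre line; the grasp point (between the pads) lies 19 mm behind it (r.grip_point_offset is the distance from the TCP to the grasp point, in m); z points along the fingers, y is the direction in which the jaws open and shut (so a half turn about z gives the same grasp; the last joint's range is limited). The gripper opens to 85 mm and grips with 20 to 120 N. Pads are 22 mm wide; open, the fingers measure 114 mm over their backs; the gripper's body (76 mm by 85 mm) begins 54 mm behind the grasp point. The pads swing forward as they close: fully open they stand 13 mm farther back than shut.
Start: joints at [-1.41, 0.381, 1.297, -0, 1.464, -0.215], TCP at [0.202, -0.512, 0.231] pointing down, gripper open.
Joint ranges: [-3.11, 3.11], [-0.89, 2.33], [0.22, 2.48], [-1.42, 4.56], [0.17, 2.85], [-2.88, 2.88]. Speed limits (rad/s): [2.39, 2.39, 3.14, 3.14, 3.14, 3.14].

INTERFACE

Orientations are given as a rotation vector (axis times angle).
In Python, from plant import r gives the robot as it stands.
- The arm moves only by the tool jog_arm, never from a script. Its argument "steps" is a list that holds one entry, the list of rows, each a list of 6 numbers: the shift along the tool's x, y, z in m, then the turn, a rotation vector about the tool's x, y, z in degrees. A call has 1 to 12 rows; each row is the pose to reach, as a shift and turn from the pose measured when the call began, along the tool's axes at that moment; what a row does not reach only later rows make up. A row lasts 1/12 s, in which the tool goes at most 41.7 mm and 7.16 degrees, less where a joint would pass 70% of its speed; a pose out of reach is approached as far as the arm can. A call with a gripper value outside its range is refused whole. "grip" is the finger opening in m, from 0 to 0.0854, set as the call begins (left out, the last holds). The fingers move at their own pace and stop on an object; "newtons" is the grip in N (left out, the last holds). Time passes only in rows, so rows that repeat a pose let the fingers close. It gives the time, the measured TCP pose, the force and the opening at its end, in the units of the state.
- r.state(): the state, without advancing time (a new reading comes with each control period).
- r.camera(name): name is "scene" or "top" or "wrist"; returns a dict with "image" (384x512x3 uint8, red, green, blue), "range_z" (384x512 float32, m along the optical axis (not along the pixel's ray), 0 where there is no reading), "K" (3x3 intrinsics, pixels), "origin" and "orientation" of the camera in the world. Camera axes: x right, y up, looking along -z (the intrinsics and any distortion apply to the point x, -y, -z); pixel columns grow to the right and rows downward; lengths in m; the calibration is good to about 2 mm. The wrist camera is an equidistant fisheye: a pixel r from the principal point sees the ray r / f radians off the axis. A picture is of the moment at which its call begins.
- r.job_done(): hands the job in, once; it reports no verdict.
The state is a dict: "t": time; "q": joint angles; "dq": joint speeds; "joint_efforts": joint torques, N m; "eef_pos": TCP position; "ee_rot": TCP orientation; "wrist_force": force on the tool from outside, world axes, zero at the start; "wrist_torque": the same for the moment, N m; "width": finger opening in m.
Only numpy, scipy, OpenCV 4.12 (cv2) and the standard library are available. Lean on these libraries where they do the work, as an engineer would, in place of code of your own. Each camera call takes 0.05 s, during which the arm holds its last target. There are 200 camera calls.

## Working session

There is one attempt and no reset: what is moved stays moved. The work goes in short steps, Python scripts to look and compute and a tool call to move; the robot and the scene stay as the last step left them, time stands still between calls to the robot, and variables do not carry over. Pictures are saved under pics/ and viewed, about 8 in all and at most 12, crops included, and the job is handed in when it is done.

Besides the shell and the picture viewer there is one more tool, called after "Call:" by a JSON object that holds its "fn" and its "kwargs". jog_arm: Moves the arm, as the interface text tells. Its arguments: {"type":"object","properties":{"steps":{"type":"array"},"grip":{"type":"number"},"newtons":{"type":"number"}},"required":["steps"]}

```bash
mkdir -p pics; ls; cat > h.py <<'E'
import numpy as np, cv2
from scipy.spatial.transform import Rotation as R
from plant import r
def rot(o):
    o=np.array(o,float)
    return o if o.shape==(3,3) else (R.from_rotvec(o).as_matrix() if o.size==3 else R.from_quat(o).as_matrix())
def pw(c,u,v):  # pixel -> world with range (not wrist)
    K=c["K"]; z=float(np.median(c["range_z"][v-1:v+2,u-1:u+2]))
    p=np.array([(u-K[0,2])/K[0,0]*z,-(v-K[1,2])/K[1,1]*z,-z])
    return rot(c["orientation"])@p+c["origin"]
E
python3 - <<'E'
from h import *
s=r.state(); print({k:np.round(v,3) for k,v in s.items()})
ims=[]
import pickle
for n in("scene","top"):
    c=r.camera(n); pickle.dump(c,open(n+".pkl","wb")); print(n,c["K"],c["origin"],c["orientation"])
    cv2.imwrite(f"pics/{n}0.png",cv2.resize(c["image"][:,:,::-1],(800,600),interpolation=cv2.INTER_CUBIC))
E
```

```text
pics
{'t': np.float64(0.0), 'q': array([-1.41 ,  0.381,  1.298,  0.   ,  1.464, -0.215]), 'dq': array([-0.001,  0.   , -0.001,  0.001, -0.   , -0.001]), 'joint_efforts': array([-2.0000e-03, -4.4846e+01, -2.3128e+01, -0.0000e+00,  5.0000e-03,
       -0.0000e+00]), 'eef_pos': array([ 0.202, -0.511,  0.231]), 'ee_rot': array([-3.085, -0.587, -0.   ]), 'wrist_force': array([ 0.796,  0.704, -0.793]), 'wrist_torque': array([-0.002, -0.009, -0.011]), 'width': np.float64(0.086)}
scene [[392.10093413   0.         252.08806793]
 [  0.         392.10093413 193.58942796]
 [  0.           0.           1.        ]] [0.12624644 0.42865795 0.68979332] [ 0.38928343 -0.84959989 -2.18978092]
top [[475.20036495   0.         259.33481917]
 [  0.         475.20036495 187.40490881]
 [  0.           0.           1.        ]] [0.29788001 0.04828772 1.34621723] [ 0.16121574 -0.14417916 -1.57274373]
```

View pics/top0.png

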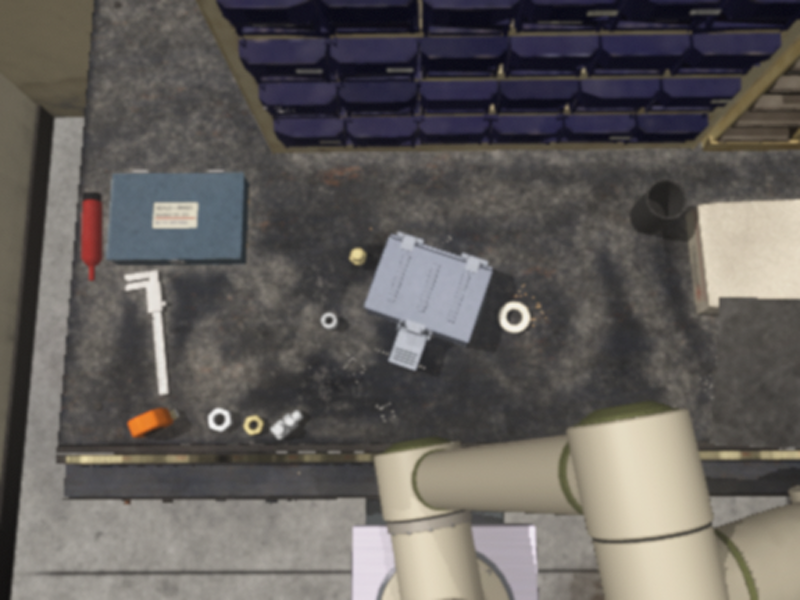

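View pics/scene0.png

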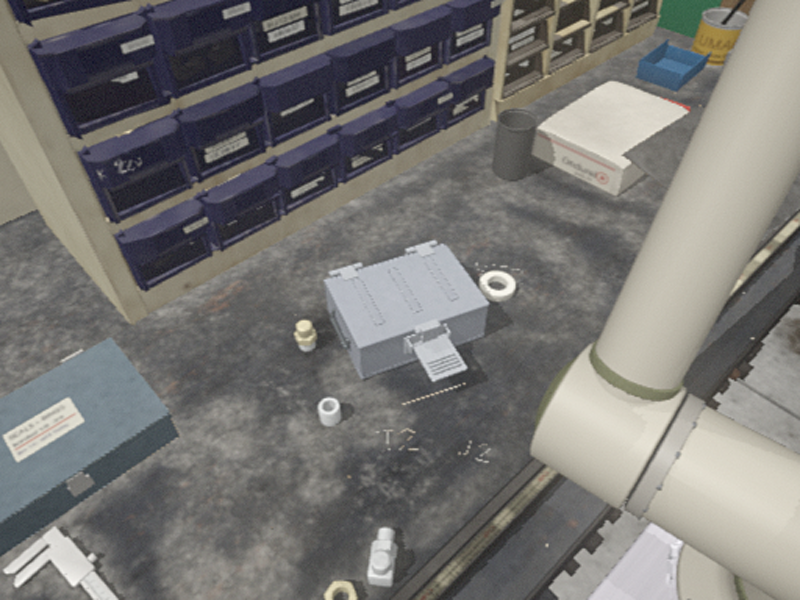

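The top view (800x600) shows the lid corners near (366,306), (470,342), (492,266) and (392,240), with the paddle from (412,330) to (404,367). The ferrule is at (329,320), the fitting at (358,256) and the tape at (514,317). The scene view has the paddle at (440,358), and the lid front corners at (361,375 base) and (487,303).

```bash
python3 - <<'E'
from h import *
import pickle
for n,pts in {"top":dict(FL=(369,304),FR=(468,338),BR=(488,268),BL=(393,243),lidmid=(430,290),pad=(408,350),padR=(420,350),padL=(397,347),padtip=(404,364),ferr=(329,314),fit=(357,255),tape=(514,306)),
 "scene":dict(FR=(484,300),FL=(362,338),BL=(334,283),lidmid=(405,290),pad=(440,358),padtip=(447,372),ferr=(329,403),fit=(304,325),tape=(497,277))}.items():
    c=pickle.load(open(n+".pkl","rb"))
    for k,(u,v) in pts.items(): print(n,k,np.round(pw(c,round(u*.64),round(v*.64)),4))
# lid fit from depth
for n in("top","scene"):
    c=pickle.load(open(n+".pkl","rb")); K=c["K"]; z=c["range_z"]; v,u=np.mgrid[:384,:512]
    P=np.stack([(u-K[0,2])/K[0,0]*z,-(v-K[1,2])/K[1,1]*z,-z],-1)@rot(c["orientation"]).T+c["origin"]
    m=(z>0)&(abs(P[...,2]-.0755)<.006)&(P[...,0]>.3)&(P[...,0]<.65)&(abs(P[...,1])<.25)
    m=cv2.morphologyEx(m.astype(np.uint8),cv2.MORPH_OPEN,np.ones((9,9)))
    nc,l,st,_=cv2.connectedComponentsWithStats(m); i=1+st[1:,4].argmax(); q=P[l==i]
    print(n,cv2.minAreaRect(q[:,:2].astype(np.float32)*1000),np.median(q[:,2]))
    m=(z>0)&(abs(P[...,2]-.058)<.01)&(np.hypot(P[...,0]-.36,P[...,1]-.03)<.09)
    nc,l,st,_=cv2.connectedComponentsWithStats(m.astype(np.uint8)); i=1+st[1:,4].argmax(); q=P[l==i]
    print(n,"pad",st[i],q.min(0),q.max(0),cv2.minAreaRect(q[:,:2].astype(np.float32)*1000),np.median(q[:,2]))
E
```

```text
top FL [0.5271 0.1248 0.0773]
top FR [ 0.469  -0.0479  0.0723]
top BR [ 0.5909 -0.0838  0.0704]
top BL [0.6368 0.081  0.0745]
top lidmid [0.5512 0.0186 0.0768]
top pad [0.45   0.0576 0.0567]
top padR [0.4498 0.0358 0.0569]
top padL [0.4557 0.0767 0.0559]
top padtip [0.4253 0.0632 0.0595]
top ferr [0.5207 0.1989 0.0207]
top fit [0.6244 0.1494 0.047 ]
top tape [ 0.5338 -0.1362  0.0123]
scene FR [ 0.4675 -0.0436  0.0753]
scene FL [0.5306 0.1218 0.0769]
scene BL [0.6346 0.0848 0.0753]
scene lidmid [0.5532 0.0252 0.0782]
scene pad [0.4473 0.0614 0.0589]
scene padtip [0.4267 0.0712 0.0579]
scene ferr [0.5145 0.1957 0.0191]
scene fit [0.623  0.1502 0.0461]
scene tape [ 0.5233 -0.1451  0.0107]
top ((563.5791015625, 33.345191955566406), (117.69866943359375, 113.34599304199219), 89.21598815917969) 0.0753125398661122
top pad [252 224  19  13 135] [0.41730134 0.03312145 0.05279773] [0.44952827 0.08218389 0.06306781] ((439.052978515625, 58.4127197265625), (40.92429733276367, 36.36931610107422), 70.87125396728516) 0.05816090865538026
scene ((557.4009399414062, 22.412193298339844), (195.62940979003906, 148.22406005859375), 73.03621673583984) 0.07581564469016155
scene pad [280 222  19  21 216] [0.41473415 0.03581261 0.05386992] [0.44935432 0.08563439 0.06105108] ((437.9991760253906, 60.284366607666016), (41.57963180541992, 38.125152587890625), 69.93282318115234) 0.05794637073419512
```

```bash
cat >> h.py <<'E'
YAW=-0.32; C=np.array([.557,.021,0]); CR=R.from_euler('z',YAW).as_matrix()
def loc(x,y,z): return C+CR@np.array([x,y,z])
def tool(down):  # approach dir: 'down' deg below horizontal towards case +x; tool y = +case y, tool x = y cross z
    a=np.radians(down); z=CR@np.array([np.cos(a),0,-np.sin(a)]); y=CR@np.array([0,1.,0]); return np.stack([np.cross(y,z),y,z],1)
def go(p,T):
    s=r.state(); A=rot(s["ee_rot"])
    d=A.T@(p-np.array(s["eef_pos"])); w=R.from_matrix(A.T@T).as_rotvec(degrees=True)
    print("mm",np.round(d*1000,1),"deg",np.round(w,1),"| local TCP mm",np.round(1000*CR.T@(np.array(s["eef_pos"])-C),1),"F",np.round(CR.T@s["wrist_force"],1),"q",np.round(s["q"],2),"t",round(float(s["t"]),2))
E
python3 - <<'E'
from h import *
print(tool(90)); go(loc(-.134,0,.15),tool(90))
E
```

```text
[[-9.49235418e-01  3.14566561e-01  5.81239058e-17]
 [ 3.14566561e-01  9.49235418e-01 -1.92616466e-17]
 [-6.12323400e-17  0.00000000e+00 -1.00000000e+00]]
mm [ 422.9 -450.7   81.5] deg [-0.000e+00 -1.000e-01 -1.401e+02] | local TCP mm [-169.7 -617.1  230.8] F [ 0.2  0.2 -0.4] q [-1.41  0.38  1.3  -0.    1.46 -0.22] t 0.1
```

Call:
{"fn": "jog_arm", "kwargs": {"steps": [[[0.423,-0.451,0.0,0,0,-140],[0.423,-0.451,0.0,0,0,-140],[0.423,-0.451,0.0,0,0,-140],[0.423,-0.451,0.0,0,0,-140],[0.423,-0.451,0.0,0,0,-140],[0.423,-0.451,0.0,0,0,-140],[0.423,-0.451,0.0,0,0,-140],[0.423,-0.451,0.0,0,0,-140],[0.423,-0.451,0.0,0,0,-140],[0.423,-0.451,0.0,0,0,-140],[0.423,-0.451,0.0,0,0,-140],[0.423,-0.451,0.0,0,0,-140]]], "grip": 0}}

```text
t: 1.1
eef_pos: [0.3862, -0.0447, 0.2315]
ee_rot: [-1.851, -2.538, -0.001]
wrist_force: [0.8, -0.9, -0.1]
width: 0.0
```

```bash
python3 - <<'E'
from h import *
go(loc(-.134,0,.15),tool(90))
E
```

```text
mm [89.2 74.5 81.6] deg [  0.1  -0.  -53.9] | local TCP mm [-141.5 -116.1  231.5] F [ 1.1 -0.6 -0.1] q [-0.42  0.09  1.69  0.    1.35 -0.73] t 1.1
```

Call:
{"fn": "jog_arm", "kwargs": {"steps": [[[0.089,0.0745,0.04,0,0,-54],[0.089,0.0745,0.04,0,0,-54],[0.089,0.0745,0.04,0,0,-54],[0.089,0.0745,0.08,0,0,-54],[0.089,0.0745,0.08,0,0,-54],[0.089,0.0745,0.08,0,0,-54],[0.089,0.0745,0.08,0,0,-54],[0.089,0.0745,0.08,0,0,-54],[0.089,0.0745,0.08,0,0,-54],[0.089,0.0745,0.08,0,0,-54]]]}}

```text
t: 1.93
eef_pos: [0.4298, 0.0629, 0.1515]
ee_rot: [-0.5, -3.101, -0.001]
wrist_force: [-0.4, 0.6, 0.5]
width: 0.0002
```

```bash
python3 - <<'E'
from h import *
go(loc(-.134,0,.075),tool(90))
c=r.camera("wrist"); a=c["image"][:,:,::-1]
s=r.camera("scene")["image"][:,:,::-1]
s=cv2.resize(s[100:300,150:350],(400,400),interpolation=cv2.INTER_CUBIC); a=cv2.resize(a,(400,300))
o=np.zeros((400,800,3),np.uint8); o[:300,:400]=a; o[:,400:]=s; cv2.imwrite("pics/a.png",o)
E
```

```text
mm [ 0.   0.1 76.5] deg [ 0. -0.  0.] | local TCP mm [-134.    -0.2  151.5] F [-0.6  0.5  0.5] q [-0.13  0.27  1.73  0.    1.14 -1.38] t 1.93
```

View pics/a.png

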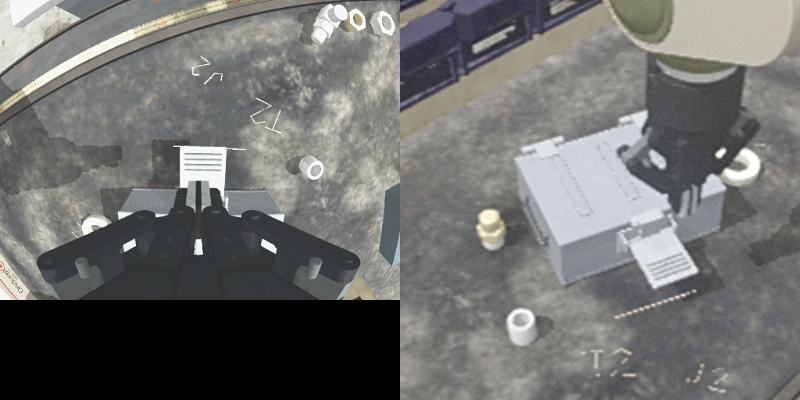

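The wrist view shows the closed fingertips centred over the paddle (paddle u 180–226, fingertip about u 200). I'll press now.

Call:
{"fn": "jog_arm", "kwargs": {"steps": [[[0,0,0.03,0,0,0],[0,0,0.06,0,0,0],[0,0,0.085,0,0,0],[0,0,0.092,0,0,0],[0,0,0.096,0,0,0],[0,0,0.1,0,0,0],[0,0,0.104,0,0,0],[0,0,0.106,0,0,0],[0,0,0.106,0,0,0],[0,0,0.106,0,0,0],[0,0,0.106,0,0,0],[0,0,0.106,0,0,0]]]}}

```text
t: 3.03
eef_pos: [0.4304, 0.0629, 0.046]
ee_rot: [0.5, 3.1, 0.001]
wrist_force: [0.1, -1.2, 4.3]
width: -0.0001
```

```bash
python3 - <<'E'
from h import *
go(loc(-.20,0,.15),tool(90))
s=r.camera("scene")["image"][:,:,::-1]
cv2.imwrite("pics/b.png",cv2.resize(s[60:300,150:400],(625,600),interpolation=cv2.INTER_CUBIC))
E
```

```text
mm [  66.5    0.2 -104.1] deg [0.1 0.1 0. ] | local TCP mm [-1.333e+02 -1.000e-01  4.600e+01] F [ 0.5 -1.1  4.3] q [-0.13  0.44  1.87  0.    0.83 -1.38] t 3.03
```

View pics/b.png

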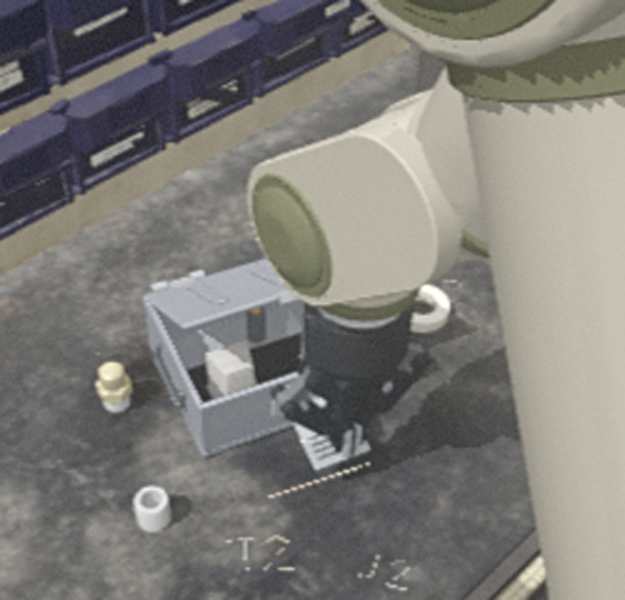

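The lid has sprung up and the dies are visible inside at about (230,370). I'll back off, lift and tilt.

Call:
{"fn": "jog_arm", "kwargs": {"steps": [[[0.005,0,-0.015,0,0,0],[0.025,0,-0.04,0,0,0],[0.04,0,-0.07,0,0,0],[0.045,0,-0.1,0,0,0],[0.045,0,-0.11,0,0,0],[0.045,0,-0.11,0,0,0]]]}}

```text
t: 3.58
eef_pos: [0.3884, 0.0771, 0.158]
ee_rot: [0.498, 3.094, 0.002]
wrist_force: [-0.3, 0.1, 0.4]
width: -0.0001
```

```bash
python3 - <<'E'
from h import *
go(loc(-.13,0,.14),tool(45))
E
```

```text
mm [-47.6  -0.3  18.3] deg [  0.2 -44.6  -0. ] | local TCP mm [-177.7    0.2  158. ] F [-0.3  0.   0.4] q [-0.11  0.19  1.82  0.    1.13 -1.36] t 3.58
```

Call:
{"fn": "jog_arm", "kwargs": {"steps": [[[0,0,0,0,-7,0],[-0.01,0,0.005,0,-14,0],[-0.02,0,0.01,0,-21,0],[-0.03,0,0.014,0,-28,0],[-0.04,0,0.018,0,-35,0],[-0.048,0,0.018,0,-42,0],[-0.048,0,0.018,0,-45,0],[-0.048,0,0.018,0,-45,0],[-0.048,0,0.018,0,-45,0],[-0.048,0,0.018,0,-45,0]]]}}

```text
t: 4.42
eef_pos: [0.4354, 0.0624, 0.1517]
ee_rot: [0.384, 2.352, -0.159]
wrist_force: [0.6, -0.5, 0.3]
width: 0.0001
```

```bash
python3 - <<'E'
from h import *
go(loc(-.01,0,.115),tool(45))
s=r.camera("scene"); print()
s=s["image"][:,:,::-1]
w=cv2.resize(r.camera("wrist")["image"][:,:,::-1],(400,300))
o=np.zeros((400,800,3),np.uint8); o[:300,:400]=w; o[:,400:]=cv2.resize(s[60:300,150:390],(400,400),interpolation=cv2.INTER_CUBIC)
cv2.imwrite("pics/c.png",o)
E
```

```text
mm [-60.1  -0.3 108.5] deg [-0.4 -1.2 -0.1] | local TCP mm [-128.4    1.1  151.7] F [ 0.7 -0.3  0.3] q [ 0.01  0.18  2.18 -1.38  0.24  0.04] t 4.42
```

View pics/c.png

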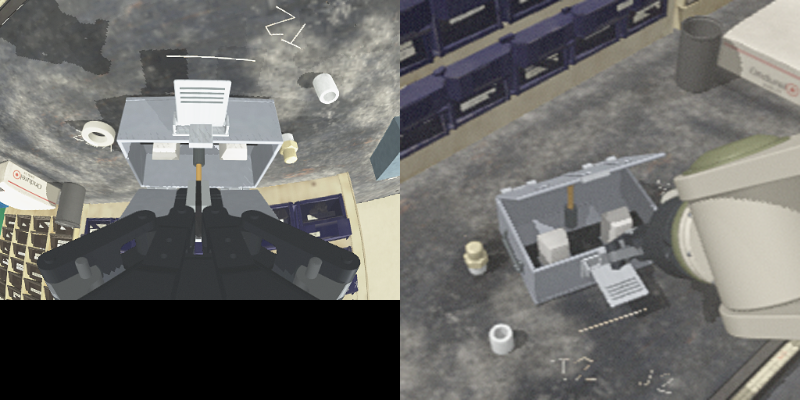

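The scene crop shows the lid ajar at about 0.7, the dies in place at (552,245) and (617,222), and the spring pin standing at mid-case. The fingertips are in front of the lid. I'll insert only a little way under the lip, so the finger stays clear of the pin.

```bash
python3 - <<'E'
from h import *
import pickle
go(loc(-.085,0,.135),tool(50)); go(loc(-.038,0,.125),tool(50))
c=pickle.load(open("scene.pkl","rb"))
for u,v in((320,190),(240,240),(310,110),(300,20),(420,60)): print(np.round(CR.T@(pw(c,int(u*.64),int(v*.64))-C),3))
# current lid from scene depth
c=r.camera("scene"); K=c["K"]; z=c["range_z"]; v,u=np.mgrid[:384,:512]
P=(np.stack([(u-K[0,2])/K[0,0]*z,-(v-K[1,2])/K[1,1]*z,-z],-1)@rot(c["orientation"]).T+c["origin"]-C)@CR
m=(z>0)&(P[...,0]>-.08)&(P[...,0]<.05)&(abs(P[...,1])<.095)&(P[...,2]>.1)&(P[...,2]<.2)
q=P[m]; print(len(q)); 
for x in np.arange(-.08,.05,.02):
    k=q[(q[:,0]>x)&(q[:,0]<x+.02)]; print(round(x,2),len(k),np.round(np.percentile(k[:,2],[10,50,90]),3) if len(k) else '')
E
```

```text
mm [-20.1  -0.6  42.4] deg [-0.4  3.8 -0. ] | local TCP mm [-128.9    0.9  151.7] F [ 0.5 -0.8 -1.1] q [ 0.01  0.17  2.18 -1.37  0.24  0.04] t 4.52
mm [-47.2  -0.3  82.1] deg [-0.4  3.8 -0. ] | local TCP mm [-128.9    0.9  151.7] F [ 0.5 -0.8 -1.1] q [ 0.01  0.17  2.18 -1.37  0.24  0.04] t 4.52
[0.283 0.028 0.064]
[0.224 0.181 0.058]
[0.285 0.026 0.21 ]
[0.287 0.023 0.343]
[ 0.356 -0.192  0.211]
574
-0.08 0 
-0.06 48 [0.168 0.17  0.173]
-0.04 255 [0.16  0.165 0.167]
-0.02 107 [0.14  0.148 0.153]
0.0 80 [0.122 0.13  0.136]
0.02 73 [0.105 0.112 0.119]
0.04 11 [0.101 0.102 0.103]
```

Call:
{"fn": "jog_arm", "kwargs": {"steps": [[[-0.005,0,0.01,0,2,0],[-0.012,0,0.025,0,4,0],[-0.02,0,0.042,0,4,0],[-0.034,0,0.062,0,4,0],[-0.047,0,0.082,0,4,0],[-0.047,0,0.082,0,4,0],[-0.047,0,0.082,0,4,0]]]}}

```text
t: 5.15
eef_pos: [0.5212, 0.0324, 0.1241]
ee_rot: [0.398, 2.424, -0.151]
wrist_force: [-1.1, 0.5, -0.2]
width: -0.0
```

```bash
cat > path.py <<'E'
from h import *
import sys
def pose(th,beta,back=.028,h=.011):
    b=np.radians(beta); P=np.array([.068-.144*np.cos(th),.073+.144*np.sin(th)])
    t=P+back*np.array([np.cos(b),-np.sin(b)])-h*np.array([np.sin(b),np.cos(b)])
    return loc(t[0],0,t[1]),t
for th in map(float,sys.argv[1:]):
    be=min(max(50,np.degrees(th)-3),84); p,t=pose(th,be); print(th,round(be),np.round(t*1000)); go(p,tool(be))
E
python3 path.py .7 .8 .9 1.0 1.1 1.2
```

```text
0.7 50 [-33. 137.]
mm [-12.2   0.4  -7. ] deg [-0.5 -0.4 -0.1] | local TCP mm [-37.6  -0.5 124.1] F [-1.2  0.1 -0.2] q [-0.09  0.33  2.   -0.86  0.21 -0.54] t 5.15
0.8 50 [-23. 148.]
mm [-26.5   0.4  -8.8] deg [-0.5 -0.4 -0.1] | local TCP mm [-37.6  -0.5 124.1] F [-1.2  0.1 -0.2] q [-0.09  0.33  2.   -0.86  0.21 -0.54] t 5.15
0.9 50 [-12. 157.]
mm [-40.9   0.5  -9.3] deg [-0.5 -0.4 -0.1] | local TCP mm [-37.6  -0.5 124.1] F [-1.2  0.1 -0.2] q [-0.09  0.33  2.   -0.86  0.21 -0.54] t 5.15
1.0 54 [ -2. 165.]
mm [-53.2   0.5  -9.1] deg [-0.5  3.9 -0.1] | local TCP mm [-37.6  -0.5 124.1] F [-1.2  0.1 -0.2] q [-0.09  0.33  2.   -0.86  0.21 -0.54] t 5.15
1.1 60 [  7. 172.]
mm [-64.7   0.5  -8.1] deg [-0.5  9.6 -0.2] | local TCP mm [-37.6  -0.5 124.1] F [-1.2  0.1 -0.2] q [-0.09  0.33  2.   -0.86  0.21 -0.54] t 5.15
1.2 66 [ 17. 177.]
mm [-76.1   0.6  -6. ] deg [-0.5 15.3 -0.2] | local TCP mm [-37.6  -0.5 124.1] F [-1.2  0.1 -0.2] q [-0.09  0.33  2.   -0.86  0.21 -0.54] t 5.15
```

Call:
{"fn": "jog_arm", "kwargs": {"steps": [[[-0.006,0,-0.004,0,0,0],[-0.012,0,-0.007,0,0,0],[-0.019,0,-0.008,0,0,0],[-0.026,0,-0.009,0,0,0],[-0.033,0,-0.009,0,0,0],[-0.041,0,-0.009,0,0,0],[-0.047,0,-0.009,0,2,0],[-0.053,0,-0.009,0,4,0],[-0.059,0,-0.009,0,7,0],[-0.065,0,-0.008,0,10,0],[-0.07,0,-0.007,0,12,0],[-0.076,0,-0.006,0,15,0]]]}}

```text
t: 6.15
eef_pos: [0.5716, 0.0164, 0.1767]
ee_rot: [0.439, 2.686, -0.1]
wrist_force: [-1.1, 0.2, -0.8]
width: 0.0002
```

```bash
python3 path.py 1.2 1.3 1.4 1.5 1.6 1.7 1.8 1.85
python3 - <<'E'
from h import *
s=r.camera("scene")["image"][:,:,::-1]
cv2.imwrite("pics/d.png",cv2.resize(s[60:300,150:400],(625,600),interpolation=cv2.INTER_CUBIC))
E
```

```text
1.2 66 [ 17. 177.]
mm [-2.  -0.3  0.4] deg [-0.3  0.1 -0.1] | local TCP mm [ 15.3   0.3 176.7] F [-1.1 -0.2 -0.8] q [-0.14  0.33  1.63 -0.11  0.77 -1.33] t 6.15
1.3 71 [ 28. 182.]
mm [-13.6  -0.2   0.6] deg [-0.3  5.8 -0.2] | local TCP mm [ 15.3   0.3 176.7] F [-1.1 -0.2 -0.8] q [-0.14  0.33  1.63 -0.11  0.77 -1.33] t 6.15
1.4 77 [ 39. 185.]
mm [-25.1  -0.2   2. ] deg [-0.3 11.5 -0.2] | local TCP mm [ 15.3   0.3 176.7] F [-1.1 -0.2 -0.8] q [-0.14  0.33  1.63 -0.11  0.77 -1.33] t 6.15
1.5 83 [ 50. 188.]
mm [-36.4  -0.2   4.6] deg [-0.3 17.3 -0.2] | local TCP mm [ 15.3   0.3 176.7] F [-1.1 -0.2 -0.8] q [-0.14  0.33  1.63 -0.11  0.77 -1.33] t 6.15
1.6 84 [ 64. 188.]
mm [-49.2  -0.1   9.9] deg [-0.3 18.3 -0.2] | local TCP mm [ 15.3   0.3 176.7] F [-1.1 -0.2 -0.8] q [-0.14  0.33  1.63 -0.11  0.77 -1.33] t 6.15
1.7 84 [ 79. 187.]
mm [-61.8  -0.   16.8] deg [-0.3 18.3 -0.2] | local TCP mm [ 15.3   0.3 176.7] F [-1.1 -0.2 -0.8] q [-0.14  0.33  1.63 -0.11  0.77 -1.33] t 6.15
1.8 84 [ 93. 184.]
mm [-73.6   0.1  25. ] deg [-0.3 18.3 -0.2] | local TCP mm [ 15.3   0.3 176.7] F [-1.1 -0.2 -0.8] q [-0.14  0.33  1.63 -0.11  0.77 -1.33] t 6.15
1.85 84 [100. 182.]
mm [-79.2   0.1  29.5] deg [-0.3 18.3 -0.2] | local TCP mm [ 15.3   0.3 176.7] F [-1.1 -0.2 -0.8] q [-0.14  0.33  1.63 -0.11  0.77 -1.33] t 6.15
```

View pics/d.png

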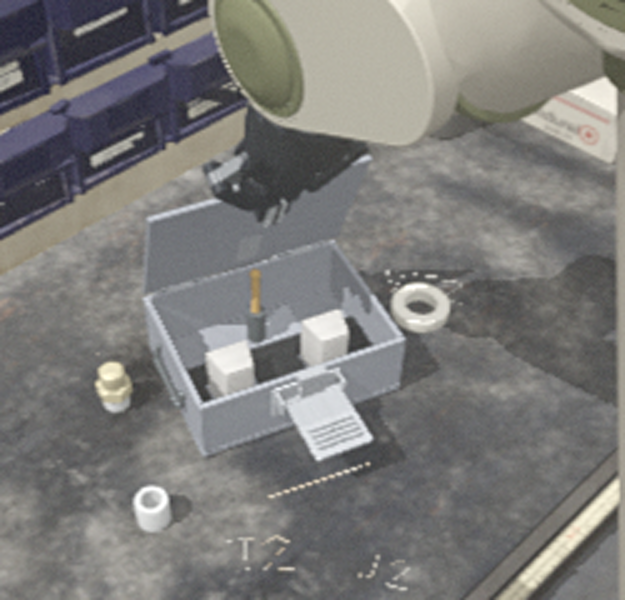

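The lid is being pushed up and is near upright, with the fingers against its inner face at (270,215) and the dies still in place. I'll continue along the arc.

Call:
{"fn": "jog_arm", "kwargs": {"steps": [[[-0.007,0,0,0,3,0],[-0.0135,0,0.0005,0,6,0],[-0.019,0,0.001,0,9,0],[-0.025,0,0.002,0,11.5,0],[-0.031,0,0.003,0,15,0],[-0.036,0,0.005,0,17,0],[-0.043,0,0.007,0,18,0],[-0.049,0,0.01,0,18,0],[-0.055,0,0.013,0,18,0],[-0.062,0,0.017,0,18,0],[-0.068,0,0.021,0,18,0],[-0.074,0,0.025,0,18,0]]]}}

```text
t: 7.2
eef_pos: [0.6483, -0.0093, 0.1859]
ee_rot: [0.49, 2.992, -0.032]
wrist_force: [-0.5, 0.0, 0.9]
width: -0.0002
```

```bash
python3 path.py 1.8 1.85
```

```text
1.8 84 [ 93. 184.]
mm [3.6 0.1 1.3] deg [-0.2  0.4 -0.3] | local TCP mm [ 9.620e+01 -1.000e-01  1.859e+02] F [-0.5 -0.1  0.9] q [-0.19  0.54  1.16 -0.02  1.33 -1.43] t 7.2
1.85 84 [100. 182.]
mm [-3.1  0.1  3.9] deg [-0.2  0.4 -0.3] | local TCP mm [ 9.620e+01 -1.000e-01  1.859e+02] F [-0.5 -0.1  0.9] q [-0.19  0.54  1.16 -0.02  1.33 -1.43] t 7.2
```

Call:
{"fn": "jog_arm", "kwargs": {"steps": [[[0,0,0,0,0,0],[0,0,0,0,0,0],[0.02,0,-0.005,0,0,0],[0.05,0,-0.02,0,0,0],[0.08,0,-0.05,0,0,0],[0.11,0,-0.08,0,0,0],[0.15,0,-0.1,0,0,0],[0.19,0,-0.12,0,0,0],[0.22,0,-0.13,0,0,0],[0.25,0,-0.13,0,0,0],[0.25,0,-0.13,0,0,0],[0.25,0,-0.13,0,0,0]]]}}

```text
t: 8.2
eef_pos: [0.3981, 0.0753, 0.288]
ee_rot: [0.488, 2.99, -0.031]
wrist_force: [0.4, 0.8, -0.0]
width: 0.0
```

Call:
{"fn": "jog_arm", "kwargs": {"steps": [[[0,0,0,0,0,0],[0,0,0,0,0,0],[0,0,0,0,0,0],[0,0,0,0,0,0],[0,0,0,0,0,0],[0,0,0,0,0,0],[0,0,0,0,0,0],[0,0,0,0,0,0],[0,0,0,0,0,0],[0,0,0,0,0,0],[0,0,0,0,0,0],[0,0,0,0,0,0]]]}}

```text
t: 9.2
eef_pos: [0.3981, 0.0754, 0.288]
ee_rot: [0.488, 2.99, -0.031]
wrist_force: [-0.1, -0.4, 0.2]
width: 0.0
```

Call:
{"fn": "jog_arm", "kwargs": {"steps": [[[0,0,0,0,0,0],[0,0,0,0,0,0],[0,0,0,0,0,0],[0,0,0,0,0,0],[0,0,0,0,0,0],[0,0,0,0,0,0],[0,0,0,0,0,0],[0,0,0,0,0,0],[0,0,0,0,0,0],[0,0,0,0,0,0],[0,0,0,0,0,0],[0,0,0,0,0,0]]]}}

```text
t: 10.2
eef_pos: [0.3981, 0.0754, 0.288]
ee_rot: [0.488, 2.99, -0.031]
wrist_force: [0.2, -0.1, -0.2]
width: 0.0001
```

```bash
python3 - <<'E'
from h import *
go(loc(-.1,0,.3),tool(84))
c=r.camera("scene"); K=c["K"]; z=c["range_z"]; v,u=np.mgrid[:384,:512]
P=(np.stack([(u-K[0,2])/K[0,0]*z,-(v-K[1,2])/K[1,1]*z,-z],-1)@rot(c["orientation"]).T+c["origin"]-C)@CR
m=(z>0)&(P[...,0]>.05)&(P[...,0]<.16)&(abs(P[...,1])<.08)&(P[...,2]>.1)&(P[...,2]<.2)
q=P[m]; 
if len(q)>20: k=np.polyfit(q[:,2],q[:,0],1); print(len(q),"lid angle",np.pi/2+np.arctan(k[0]))
cv2.imwrite("pics/e.png",cv2.resize(c["image"][60:300,150:400,::-1],(625,600),interpolation=cv2.INTER_CUBIC))
E
```

```text
mm [-68.9  -1.4  -4.2] deg [-0.2  0.5 -0.2] | local TCP mm [-168.     1.6  288. ] F [ 0.2 -0.1 -0.2] q [-0.09  0.03  1.6  -0.03  1.4  -1.33] t 10.2
3289 lid angle 1.951869311644826
```

View pics/e.png

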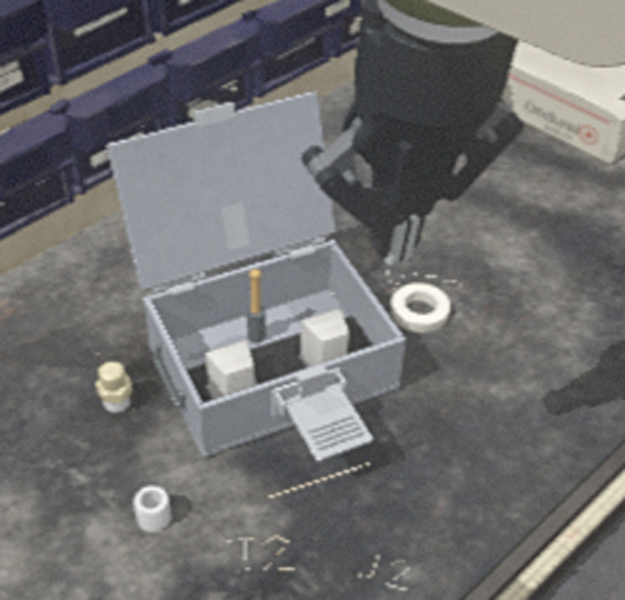

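The lid is fully open (measured 1.95 rad). The dies are at (230,370) and (325,338), the loose parts haven't moved, and the hand is clear.

```bash
python3 -c "
from plant import r
print(r.job_done())"
```

```text
the job is handed in; nothing more can be done
None
```

The crimp-die case is open and the job is handed in, at about 10 s on the robot's clock against the 45 s limit.

- **What I did:** I pressed the release tab with the closed fingers until the lid sprang up. Then I put the tilted fingertips under the lip, pushed the lid along its arc past upright, and withdrew the hand.
- **Lid:** the scene camera's depth gave a lid angle of 1.95 rad, which is the stop.
- **Dies and loose parts:** the last picture shows both dies in the nest. The ferrule, fitting and tape roll look unmoved compared with the earlier pictures; I didn't re-measure their positions.
- **Forces:** the highest wrist force I read was about 4.5 N, at the end of the tab press; I only read it at the end of each move. After withdrawing, the reading was near zero with the hand clear of everything.
- **Disagreement:** the first fit of the lid outline from the top camera was poor, because it picked up only part of the lid. I used the corner points from both views and the scene fit instead, and those agreed to about 5 mm.

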